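Hold the disc magazine open for refilling

TASK

I want to refill the grinder discs: pull the drawer of the disc cabinet out to its stop, then draw the spring-loaded plate of the wide lane (the big flap discs, plate with a wooden pull) towards the drawer front until its pointer stands over the little dark steel index clip on the drawer's side wall. Finish while still holding the plate there against its spring with the fingers, so that I can drop the new discs in; do not let go. Leave the narrow lane's plate alone and do not shift the things lying about on the bench.

Things in the scene. Friction and masses are not known exactly. Their poses are not given: they have to be found in the camera images.
- cabinet: bench-top plywood disc cabinet with one deep drawer, 270 mm wide, 360 deep, 190 high, fixed to the bench; origin at the middle of the lower edge of its front, on the bench. Its x axis points into the cabinet, so the drawer pulls out along -x; y runs along its width (the wide lane is on the -y side), z up
- drawer (a joint): how far the drawer is pulled out, m: 0 shut, 0.220 at its stop; about 4 N of friction, stays where it is left, may start a little ajar. Its front is 262 mm wide and rises to 176 mm above the bench, its side walls to 125, the divider between its two lanes to 106. Shut, the wide lane's pull lies 171 mm behind the cabinet's front; at the stop it is 49 mm out in front of it
- handle (a point): middle of the drawer's bar handle, a level steel bar 11 mm thick and 120 long across the front, its axis 35 mm out from the front (30 mm of free space behind the bar) and 150 mm above the bench, 40 mm below the cabinet's top; axes as the cabinet's
- wide_plate: spring follower of the wide lane (134 mm, big flap discs): upright aluminium plate 128 mm wide, 4 thick, top edge 134 mm above the bench. On its front a hardwood pull, an upright block 26 mm wide (y), 20 thick (x), 56 tall, top 168 mm above the bench, to be pinched by its sides (y) from above. Origin: centre of the pull's top face; axes as the cabinet's
- wide_slide (a joint): how far the wide lane's follower is pulled towards the drawer front, m: 0 resting against the discs, 0.130 at most. Its spring pulls it back with 8 N at 0, growing by 2 N per 100 mm, and returns it when let go. If the drawer is not at its stop, pulling the follower draws the drawer out first
- pointer (a point): tip of the pointer ear on the wide lane's plate, reaching over the top of the drawer's side wall, 131 mm above the bench, in the middle of the plate's thickness, 12 mm behind (+x) the origin of wide_plate and 71 mm to its -y side. The discs begin 2 mm behind the plate, their tops 151 mm above the bench; axes as the cabinet's
- clip_middle (a point): middle of the index clip, a small dark steel saddle 12 mm long (x) and 12 wide on the top of the same side wall, with a tab up to 152 mm above the bench on the outside; 45 to 105 mm in front of the pointer's resting place, 127 above the bench. It rides with the drawer and does not shift on it. The pointer is at the mark when level with this point along x; axes as the cabinet's
- narrow_plate: spring follower of the narrow lane (78 mm wide, holding 76 mm cutting wheels), the same kind of plate but 72 mm wide, with its pull's top 132 mm above the bench; origin at the centre of its pull's top face; not to be pulled
- disc_pack: new stack of three flap discs lying on the bench, 125 mm across, 48 high; origin at the centre of its underside
- sanding_block: cork sanding block, 110 x 60 x 38 mm, lying on the bench beside the cabinet; origin at the centre of its underside
- mallet: turned wooden carver's mallet standing on its head, 92 mm across, 205 high; origin at the centre of its underside
- wax_tin: upright tin, 84 mm across, 60 high; origin at the centre of its underside
- offcut: oak offcut, 130 x 75 x 50 mm; origin at the centre of its underside
- grinder: angle grinder lying on the bench, about 310 mm long, 80 high; origin on the bench under its middle
- gouge: carving gouge lying on the bench beside the cabinet's drawer, 250 mm long, 25 high; origin on the bench under its middle

How it is judged:
On the way, in this order (a step that is already met when the one before it is completed fails the run):
1. the drawer is pulled out to its stop (value of joint drawer above 0.208 m), for 0.2 s.
2. the wide lane's plate is drawn out to the index clip and held there by the fingers (x of pointer in the frame of clip_middle between -0.006 and 0.006 m and contact force between the fingers and wide_plate above 2 N), for 0.5 s.
At the end, for the whole second after the job is handed in: The drawer is out at its stop (within 12 mm), the wide lane's pointer stands over the index clip (within 6 mm of its middle along the slide) and at rest, and the fingers still hold the plate against its spring (over 2 N) (all of step 2 and value of joint drawer above 0.208 m and linear speed of wide_plate below 0.01 m/s and value of joint wide_slide above 0.035 m); the arm keeps its last pose, push and grip.
It fails at once if the narrow lane's plate is pulled (more than 10 mm) (x of narrow_plate in the frame of handle below 0.1955 m).
It fails at once if a thing lying about on the bench (disc pack, sanding block, mallet, tin, offcut, grinder or gouge) is shifted more than 30 mm (distance of any of disc_pack, sanding_block, mallet, wax_tin, offcut, grinder, gouge from where it was at the start of the episode above 0.03 m).
It also fails if it takes over 48 s, if anything falls off the work surface, if the arm or the gripper's body presses on something with over 40 N, if the wrist force passes 120 N, or if a joint passes its speed limit or range.

ROBOT

A 7-joint arm with a two-finger parallel gripper is mounted at the origin on the work surface. World frame = base frame: x ahead of the robot, y to its left, z up, the work surface at z = 0. Lengths are in m, angles in rad, forces in N, time in s.
With the tool pointing down it reaches from about 0.4 to 0.85 m from the base axis. Payload 10.4 kg.
Tool frame: the origin (TCP) lies on the centre line of the jaws, within the pads' length; the fingertips stand 17 mm ahead of it and the grasp point (between the pads) lies 2 mm behind it; z points along the fingers, y is the line along which they close (so a half turn about z gives the same grasp; the last joint's range is limited). The gripper opens to 85 mm and grips with 20 to 120 N. Pads are 22 mm wide; open, the fingers measure 114 mm over their backs; the gripper's body (76 mm by 85 mm) begins 54 mm behind the grasp point. The pads swing forward as they close: fully open they stand 13 mm farther back than shut.
Start: joints at [-1.189, 0.332, -0.065, 1.46, 0.022, 1.35, -0.088], TCP at [0.246, 0.575, 0.248] pointing down, gripper open.
Joint ranges: [-2.6, 2.6], [-0.5, 2.12], [-1.47, 1.34], [0.16, 2.42], [-1.27, 4.41], [0.06, 2.06], [-2.6, 2.6]. Speed limits (rad/s): [2.22, 2.22, 2.79, 2.79, 3.14, 3.14, 3.14].

INTERFACE

Orientations are given as a unit quaternion [x, y, z, w].
In Python, from workcell import sensors, imaging, order, spotter gives the robot as it stands. The module is installed in compiled form; this text tells all that it offers.
- The arm moves only by the shell command python3 -m inch 'ROWS' [FORCE]. ROWS is JSON, a list that holds one entry, the list of rows, each a list of 7 numbers: the shift along the tool's x, y, z in m, then the turn, a rotation vector about the tool's x, y, z in rad, then the closure, from -1 (fully open) to 1 (shut). In form: [[[x, y, z, ax, ay, az, hand], ...]]. A call has 1 to 10 rows; each row is the pose to reach, as a shift and turn from the pose commanded when the call began, along the tool's axes at that moment; what a row does not reach only later rows make up. A row lasts 1/10 s, in which the tool goes at most 50 mm and 8.59 degrees, less where a joint would pass 70% of its speed; a pose out of reach is approached as far as the arm can. A call with a gripper value outside its range is refused whole. The fingers move at their own pace and stop on an object; FORCE is the grip in N (left out, the last holds). Time passes only in rows, so rows that repeat a pose let the fingers close. It gives the time, the measured TCP pose, the force, the opening and the grip force at its end, in the units of the state.
- sensors.get_obs(): the state, without advancing time (a new reading comes with each control period).
- imaging.camera(name): name is "scene" or "top"; returns the picture (420x560x3 uint8, blue, green, red); there is no depth.
- imaging.calibration(name): a dict with "mtx" (3x3 intrinsics, pixels), "D" ([k1, k2, p1, p2, k3] as OpenCV has them; the pictures are not rectified), "R" (3x3) and "t" (3): a world point X has camera coordinates R X + t. Camera axes: x right, y down, z forward; pixel columns grow to the right and rows downward; lengths in m; the calibration is good to about 2 mm. A picture is of the moment at which its call begins. calibration takes no time and is no camera call.
- order.hand_in(): hands the job in; it is judged then, once.
Trained networks look in the newest picture that a camera, given by its name, has taken for a name from the list of things; names that differ only in an ending like _2 or _b are one class to them, and where a whole thing is asked for, a point or a joint stands for the part that bears it (a point fixed in the world has none). Each returns a list of dicts, best first, with "conf" (0 to 1); they miss things now and then, are a little off and sometimes report something else, mostly with a low value. They report only what shows in the picture. A call takes as long as a camera call.
- spotter.look_for(label, camera): "pixel" ([column, row] in pixels, amid what is visible of it).
The state is a dict: "clock": time; "joint_pos": joint angles; "joint_velocities": joint speeds; "tau": joint torques, N m; "position": TCP position; "ee_rot": TCP orientation; "ft_force": force on the tool from outside, world axes, zero at the start; "torque": the same for the moment, N m; "grip_width": opening from 0.0 (shut) to 1.0 (fully open); "grasp_force": force on a finger pad.
Only numpy, scipy, OpenCV 4.12 (cv2) and the standard library are available. Lean on these libraries where they do the work, as an engineer would, in place of code of your own. Each camera call takes 0.05 s, during which the arm holds its last target. There are 200 camera calls.

## Working session

There is one attempt and no reset: what is moved stays moved. The work goes in short steps, Python scripts to look and compute and a shell command to move; the robot and the scene stay as the last step left them, time stands still between calls to the robot, and variables do not carry over. Pictures are saved under pics/ and viewed, at most 10 in all, crops included, and the job is handed in when it is done.

```bash
mkdir -p pics; cat > h.py <<'E'
import numpy as np,cv2
from workcell import sensors,imaging,order,spotter
def proj(X,c):
    k=imaging.calibration(c);r,_=cv2.Rodrigues(np.array(k['R'],float))
    return cv2.projectPoints(np.array(X,float).reshape(-1,1,3),r,np.array(k['t'],float),np.array(k['mtx'],float),np.array(k['D'],float))[0].reshape(-1,2)
def unproj(px,c,z):
    k=imaging.calibration(c);R=np.array(k['R'],float);t=np.array(k['t'],float)
    u=cv2.undistortPoints(np.array(px,float).reshape(1,1,2),np.array(k['mtx'],float),np.array(k['D'],float)).reshape(2)
    d=R.T@np.array([u[0],u[1],1]);o=-R.T@t
    return o+d*(z-o[2])/d[2]
E
python3 - <<'E'
from h import *
for c in ['top','scene']:
    cv2.imwrite(f'pics/{c}0.png',imaging.camera(c))
    k=imaging.calibration(c);print(c,-np.array(k['R']).T@np.array(k['t']))
    for l,z in [('cabinet',.19),('handle',.15),('wide_plate',.168),('narrow_plate',.132),('pointer',.131),('clip_middle',.127)]:
        for d in spotter.look_for(l,c)[:2]: print(c,l,np.round(d['pixel']),round(d['conf'],2),unproj(d['pixel'],c,z).round(3))
o=sensors.get_obs();print(o['clock'],o['position'],o['ee_rot'],o['ft_force'])
E
```

```text
top [0.43735216 0.04101318 1.48186393]
top cabinet [424. 187.] 0.92 [ 0.574 -0.377  0.19 ]
top handle [358. 184.] 0.67 [ 0.59  -0.198  0.15 ]
top wide_plate [306. 132.] 0.67 [ 0.746 -0.046  0.168]
top clip_middle [159. 281.] 0.46 [0.319 0.397 0.127]
top clip_middle [193. 160.] 0.43 [0.679 0.292 0.127]
scene [1.47127249 0.27097    1.00608728]
scene cabinet [123. 205.] 0.77 [ 0.662 -0.32   0.19 ]
scene handle [183. 223.] 0.8 [ 0.646 -0.174  0.15 ]
scene pointer [182. 226.] 0.68 [ 0.64  -0.183  0.131]
0.7 [0.24612495 0.57450364 0.24833211] [2.00995741e-01 9.79592114e-01 3.79622079e-05 3.44759420e-06] [-0.15270335 -0.54415396 -0.13793034]
```

View pics/top0.png

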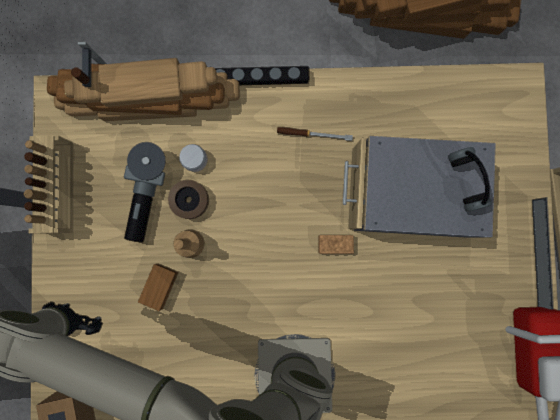

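View pics/scene0.png

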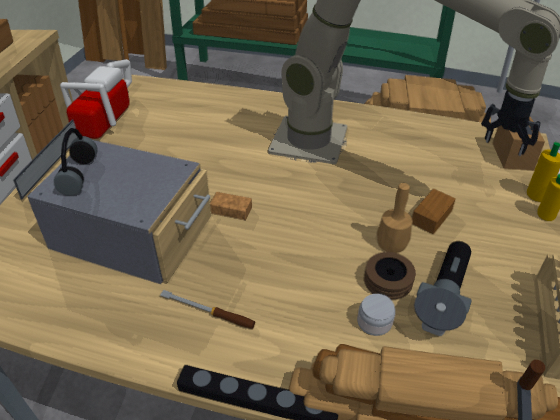

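The top view shows the cabinet at about (430,187), with its front facing left (world +y) and the handle bar at about (347,183). The sanding block is at (337,244) and the gouge at (315,133). The scene view shows the handle at about (195,212). I'll zoom in to get exact corners.

```bash
python3 - <<'E'
import cv2,numpy as np
a=cv2.imread('pics/top0.png')[120:250,330:510]; b=cv2.imread('pics/scene0.png')[130:290,20:260]
a=cv2.resize(a,None,fx=4,fy=4,interpolation=cv2.INTER_CUBIC);cv2.imwrite('pics/topc.png',a)
E
```

```text
(no output)
```

View pics/topc.png

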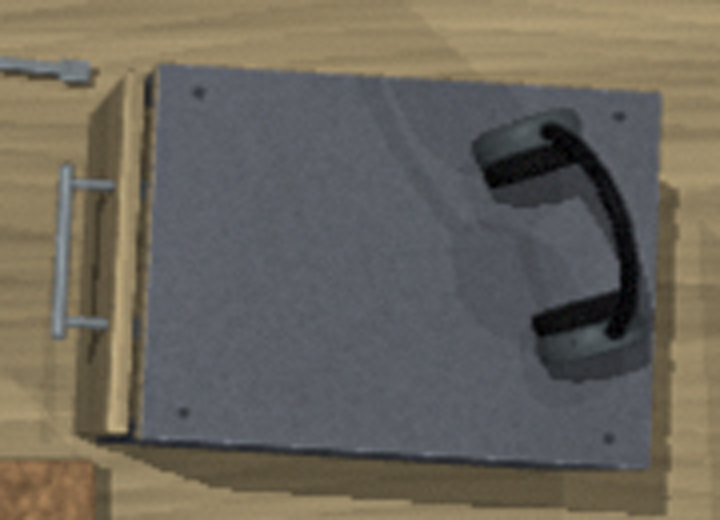

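In the crop, the cabinet top corners are at (158,65), (661,93), (648,467) and (138,438). The bar ends are at (67,165) and (59,338), and the drawer is slightly ajar.

```bash
python3 - <<'E'
from h import *
f=lambda p:np.array(p)/4+[330-.4,120-.4]
C=[unproj(f(p),'top',.19)[:2] for p in [(158,65),(661,93),(648,467),(138,438)]]
H=[unproj(f(p),'top',.153)[:2] for p in [(67,165),(59,338)]]
print(np.round(C,4),np.round(H,4))
m=np.array([(0,.135),(.36,.135),(.36,-.135),(0,-.135)])
C=np.array(C);U,S,Vt=np.linalg.svd((m-m.mean(0)).T@(C-C.mean(0)));R=(U@Vt).T
o=C.mean(0)-R@m.mean(0);print('yaw',np.arctan2(R[1,0],R[0,0]),'o',o,'res',C-(m@R.T+o))
h=np.mean(H,0);hc=R.T@(h-o);print('h',h,'in cab',hc)
print('scene px handle',proj([*h,.15],'scene'),'corners',proj([[*(R@q+o),.19] for q in m],'scene'))
print('wide pull at stop',R@[-.049,-.0]+o)
hx=np.diff(H,axis=0)[0];print('bar dir',np.arctan2(-hx[1],-hx[0]))
E
```

```text
[[ 0.7254 -0.2258]
 [ 0.6964 -0.5835]
 [ 0.43   -0.5608]
 [ 0.4585 -0.2024]] [[ 0.6609 -0.1641]
 [ 0.5335 -0.1542]]
yaw -1.652965575249274 o [ 0.59233715 -0.21373171] res [[-0.00152912 -0.00094736]
 [-0.00097025  0.000127  ]
 [ 0.00179911  0.00059194]
 [ 0.00070026  0.00022843]]
h [ 0.59715667 -0.15914065] in cab [-0.05480244  0.0003226 ]
scene px handle [[196.22397908 211.00488826]] corners [[147.11838788 229.77487765]
 [ 25.69785709 196.0965859 ]
 [ 86.10510913 138.35998888]
 [198.58155958 162.56324673]]
wide pull at stop [ 0.59635892 -0.16489703]
bar dir -0.07721762079777483
```

```bash
python3 -m inch '[[[0,0,-0.05,0,0,-0.1,-1],[-0.03,-0.03,-0.08,0,0,-0.2,-1],[-0.06,-0.06,-0.08,0,0,-0.323,-1],[-0.09,-0.09,-0.08,0,0,-0.323,-1],[-0.12,-0.12,-0.08,0,0,-0.323,-1],[-0.15,-0.15,-0.08,0,0,-0.323,-1],[-0.18,-0.18,-0.08,0,0,-0.323,0],[-0.21,-0.21,-0.08,0,0,-0.323,0.36],[-0.24,-0.24,-0.08,0,0,-0.323,0.36],[-0.27,-0.26,-0.08,0,0,-0.323,0.36]]]' 40
python3 - <<'E'
from h import *
from scipy.spatial.transform import Rotation as Ro
o=sensors.get_obs();M=Ro.from_quat(o['ee_rot']).as_matrix();print(M.round(3))
print('to above handle, tool axes',M.T@(np.array([.597,-.159,.25])-o['position']))
E
```

```text
clock: 1.7
position: [0.3923, 0.2268, 0.3288]
ee_rot: [0.041, 0.999, 0.0, 0.0]
ft_force: [-0.2, -0.3, 0.6]
grip_width: 0.333
grasp_force: 0.0
[[-0.997  0.083  0.001]
 [ 0.083  0.997  0.001]
 [-0.001  0.001 -1.   ]]
to above handle, tool axes [-0.23582599 -0.36766501  0.07860289]
```

```bash
python3 -m inch '[[[-0.026,-0.04,0,0,0,0,0.36],[-0.052,-0.08,0,0,0,0,0.36],[-0.078,-0.12,0,0,0,0,0.36],[-0.104,-0.16,0,0,0,0,0.36],[-0.13,-0.2,0,0,0,0,0.36],[-0.156,-0.24,0,0,0,0,0.36],[-0.182,-0.28,0.01,0,0,0,0.36],[-0.208,-0.32,0.03,0,0,0,0.36],[-0.236,-0.3675,0.06,0,0,0,0.36],[-0.236,-0.3675,0.0786,0,0,0,0.36]]]'
python3 -m inch '[[[0,0,0,0,0,0,0.36],[0,0,0,0,0,0,0.36],[0,0,0,0,0,0,0.36]]]'
python3 - <<'E'
from h import *
from scipy.spatial.transform import Rotation as Ro
o=sensors.get_obs();M=Ro.from_quat(o['ee_rot']).as_matrix();print(M.round(3),o['position'])
print('to handle, tool axes',M.T@(np.array([.597,-.159,.148])-o['position']))
a=imaging.camera('top');b=imaging.camera('scene')
print(proj([o['position'],[.597,-.159,.15]],'scene'),proj([o['position'],[.597,-.159,.15]],'top'))
I=np.hstack([cv2.resize(a[110:260,290:420],None,fx=3,fy=3),cv2.resize(b[110:260,100:230],None,fx=3,fy=3)]);cv2.imwrite('pics/c1.png',I)
E
```

```text
clock: 2.7
position: [0.5976, -0.1616, 0.2488]
ee_rot: [0.043, 0.999, -0.001, 0.0]
ft_force: [-0.9, 0.8, 0.6]
grip_width: 0.326
grasp_force: 0.0
clock: 3.0
position: [0.5977, -0.1551, 0.2512]
ee_rot: [0.04, 0.999, 0.0, 0.001]
ft_force: [0.1, -0.0, 0.8]
grip_width: 0.319
grasp_force: 0.0
[[-0.997  0.08   0.002]
 [ 0.08   0.997  0.001]
 [-0.002  0.001 -1.   ]] [ 0.59766263 -0.155053    0.25124924]
to handle, tool axes [ 0.00055233 -0.00407107  0.10324507]
[[193.5338764  179.14097032]
 [196.30006927 210.97366157]] [[349.15530986 177.81687915]
 [345.15676451 182.59417086]]
```

View pics/c1.png

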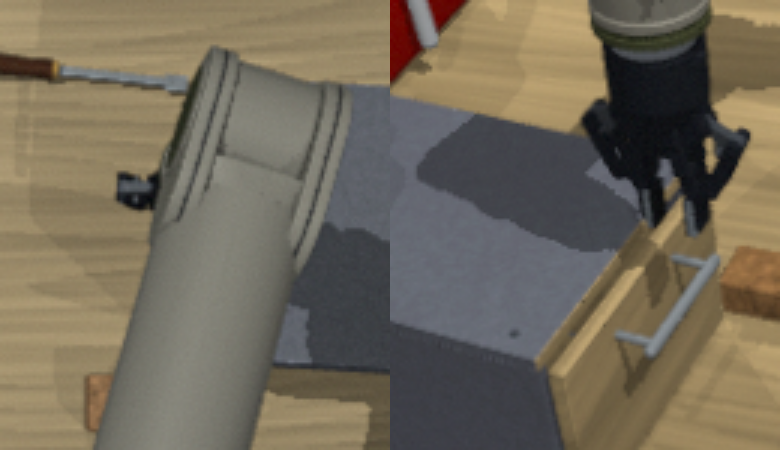

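The scene view agrees with the estimate: the fingers are right above the bar. I'll go down in slow steps.

```bash
python3 -m inch '[[[0,-0.004,0.02,0,0,0,0.36],[0,-0.004,0.04,0,0,0,0.36],[0,-0.004,0.055,0,0,0,0.36],[0,-0.004,0.07,0,0,0,0.36],[0,-0.004,0.08,0,0,0,0.36],[0,-0.004,0.085,0,0,0,0.36]]]'
python3 -m inch '[[[0,0,0.006,0,0,0,0.36],[0,0,0.012,0,0,0,0.36],[0,0,0.017,0,0,0,0.36],[0,0,0.017,0,0,0,0.36]]]'
python3 -m inch '[[[0,0,0,0,0,0,0.7],[0,0,0,0,0,0,0.8],[0,0,0,0,0,0,1],[0,0,0,0,0,0,1],[0,0,0,0,0,0,1]]]' 40
```

```text
clock: 3.7
position: [0.5966, -0.16, 0.1638]
ee_rot: [0.041, 0.999, 0.0, -0.0]
ft_force: [0.1, 0.3, 0.0]
grip_width: 0.32
grasp_force: 0.0
clock: 4.1
position: [0.5975, -0.1616, 0.1512]
ee_rot: [0.042, 0.999, -0.0, 0.002]
ft_force: [-11.7, 3.5, 27.3]
grip_width: 0.32
grasp_force: 12.5
clock: 4.6
position: [0.5977, -0.1605, 0.1492]
ee_rot: [0.041, 0.999, 0.0, 0.001]
ft_force: [-2.2, 1.0, 11.3]
grip_width: 0.11
grasp_force: 39.0
```

```bash
python3 -m inch '[[[0,0.005,0,0,0,0,1],[0,0.02,0,0,0,0,1],[0,0.04,0,0,0,0,1],[0,0.06,0,0,0,0,1],[0,0.08,0,0,0,0,1],[0,0.1,0,0,0,0,1],[0,0.12,0,0,0,0,1],[0,0.14,0,0,0,0,1],[0,0.155,0,0,0,0,1],[0,0.165,0,0,0,0,1]]]' 60
python3 -m inch '[[[0,0.006,0,0,0,0,1],[0,0.012,0,0,0,0,1],[0,0.018,0,0,0,0,1],[0,0.024,0,0,0,0,1]]]'
```

```text
clock: 5.6
position: [0.6114, 0.0042, 0.1493]
ee_rot: [0.041, 0.999, -0.0, 0.001]
ft_force: [-1.6, -5.0, 10.7]
grip_width: 0.104
grasp_force: 59.7
clock: 6.0
position: [0.6133, 0.0266, 0.1493]
ee_rot: [0.042, 0.999, -0.0, 0.001]
ft_force: [-2.0, -5.0, 10.6]
grip_width: 0.104
grasp_force: 59.8
```

```bash
python3 -m inch '[[[0,0.005,0,0,0,0,1],[0,0.01,0,0,0,0,1],[0,0.015,0,0,0,0,1],[0,0.015,0,0,0,0,1]]]'
python3 -m inch '[[[0,0.005,0,0,0,0,1],[0,0.010,0,0,0,0,1],[0,0.010,0,0,0,0,1]]]'
```

```text
clock: 6.4
position: [0.6147, 0.043, 0.1493]
ee_rot: [0.041, 0.999, 0.0, 0.002]
ft_force: [-1.0, -0.9, 10.4]
grip_width: 0.106
grasp_force: 59.7
clock: 6.7
position: [0.6155, 0.0529, 0.1493]
ee_rot: [0.041, 0.999, 0.0, 0.002]
ft_force: [-1.5, -0.6, 10.5]
grip_width: 0.099
grasp_force: 59.7
```

```bash
python3 -m inch '[[[0,0.003,0,0,0,0,1],[0,0.006,0,0,0,0,1]]]'
python3 -m inch '[[[0,0.003,0,0,0,0,1],[0,0.006,0,0,0,0,1]]]'
```

```text
clock: 6.9
position: [0.6157, 0.0552, 0.1493]
ee_rot: [0.042, 0.999, -0.002, 0.001]
ft_force: [-4.2, -18.0, 13.6]
grip_width: 0.104
grasp_force: 60.2
clock: 7.1
position: [0.6157, 0.0554, 0.1493]
ee_rot: [0.045, 0.999, -0.005, 0.001]
ft_force: [-7.5, -31.8, 17.1]
grip_width: 0.105
grasp_force: 61.0
```

The drawer is at its stop. Next I unload, open to the earlier width, lift, and look.

```bash
python3 -m inch '[[[0,-0.005,0,0,0,0,1],[0,-0.01,0,0,0,0,1],[0,-0.010,0,0,0,0,0.4],[0,-0.010,0,0,0,0,0.36],[0,-0.010,0,0,0,0,0.36],[0,-0.010,-0.01,0,0,0,0.36],[0,-0.01,-0.03,0,0,0,0.36],[0,-0.01,-0.06,0,0,0,0.36],[0,0.0,-0.1,0,0,0,0.36],[0,0.03,-0.13,0,0,0,-0.2]]]'
python3 -m inch '[[[0,0.04,0,0,0,0,-0.2],[0,0.08,0,0,0,0,-0.2],[0,0.12,0,0,0,0,-0.2],[0,0.16,0,0,0,0,-0.2],[0,0.19,0,0,0,0,-0.2],[0,0.19,0,0,0,0,-0.2]]]'
python3 - <<'E'
from h import *
o=sensors.get_obs()
a=imaging.camera('top');b=imaging.camera('scene');cv2.imwrite('pics/t2.png',a);cv2.imwrite('pics/s2.png',b)
for c in ['top','scene']:
    for l,z in [('handle',.15),('wide_plate',.168),('narrow_plate',.132),('pointer',.131),('clip_middle',.127)]:
        for d in spotter.look_for(l,c)[:2]: print(c,l,np.round(d['pixel'],1),round(d['conf'],2),unproj(d['pixel'],c,z).round(3))
I=np.hstack([cv2.resize(a[120:250,250:380],None,fx=3,fy=3,interpolation=2),cv2.resize(b[150:280,130:260],None,fx=3,fy=3,interpolation=2)]);cv2.imwrite('pics/c2.png',I)
E
```

```text
clock: 8.1
position: [0.6177, 0.0908, 0.2805]
ee_rot: [0.044, 0.999, -0.001, 0.0]
ft_force: [1.2, -0.2, -0.0]
grip_width: 0.477
grasp_force: 0.0
clock: 8.7
position: [0.6315, 0.2896, 0.2764]
ee_rot: [0.038, 0.999, 0.0, -0.001]
ft_force: [0.5, 0.1, -0.5]
grip_width: 0.598
grasp_force: 0.0
top handle [322.8 182.7] 0.76 [ 0.598 -0.093  0.15 ]
top handle [203.5 195.9] 0.49 [0.567 0.259 0.15 ]
top wide_plate [350.5 198.4] 0.77 [ 0.548 -0.17   0.168]
top pointer [350.1 198.3] 0.56 [ 0.552 -0.175  0.131]
scene handle [223.5 235.8] 0.97 [ 0.662 -0.066  0.15 ]
scene wide_plate [199.1 213.8] 0.61 [ 0.623 -0.14   0.168]
scene narrow_plate [185.2 243.1] 0.6 [ 0.692 -0.152  0.132]
scene pointer [200.3 213.6] 0.82 [ 0.584 -0.155  0.131]
scene clip_middle [241.1 196.3] 0.58 [ 0.49  -0.078  0.127]
```

View pics/c2.png

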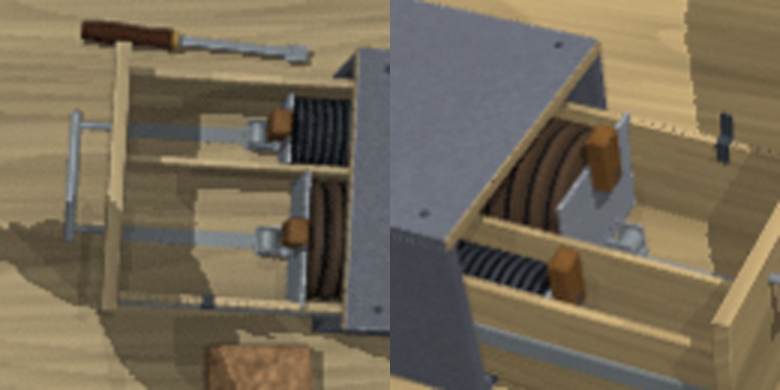

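The left crop shows the open drawer, with the wide pull's top at about (294,230) and the dark clip on the wall at about (208,300). The right crop shows the clip at (725,138). I'll zoom in once for the clip, pointer and pull.

```bash
python3 - <<'E'
import cv2,numpy as np
a=cv2.imread('pics/t2.png')[185:235,305:370]; b=cv2.imread('pics/s2.png')[170:240,180:260]
cv2.imwrite('pics/c3.png',np.vstack([cv2.resize(a,(520,400),interpolation=2)[100:330],cv2.resize(b,(520,455),interpolation=2)[:360]]))
E
```

```text
(no output)
```

View pics/c3.png

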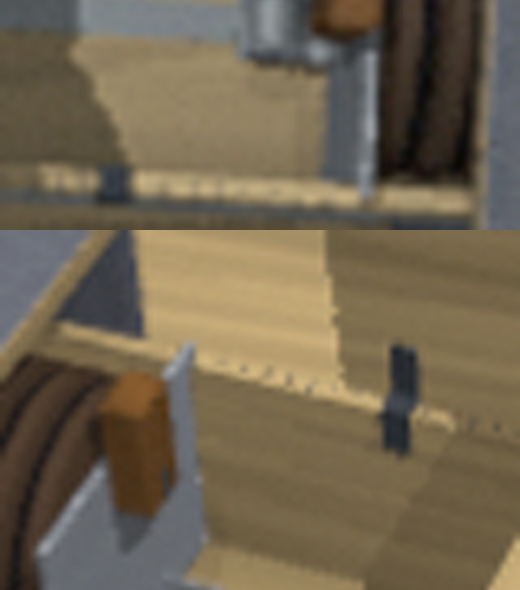

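Top crop: clip at about (115,182) and pointer/plate edge at about (367,190). Scene crop: clip saddle at about (398,405) and the plate's ear corner at about (187,348).

```bash
python3 - <<'E'
from h import *
th=-1.653;R=np.array([[np.cos(th),-np.sin(th)],[np.sin(th),np.cos(th)]]);o=np.array([.5923,-.2137])
def cab(px,c,z): return R.T@(unproj(px,c,z)[:2]-o)
print('top clip',cab((318.9,219.8),'top',.128),'ptr',cab((350.4,220.8),'top',.133))
print('scene clip',cab((240.8,196.5),'scene',.128),'ptr',cab((208.1,187.8),'scene',.133))
print('pull top spot',cab((347.2,197.0),'top',.168),)
for y in (-.04,-.045): print(R@[-.049,y]+o, proj([*(R@[-.049,y]+o),.168],'top'),proj([*(R@[-.049,y]+o),.168],'scene'))
# nominal pointer/clips
P=R@[-.037,-.116]+o;print('nominal ptr',proj([*P,.131],'top'),proj([*P,.131],'scene'))
E
```

```text
top clip [-0.12405278 -0.11271534] ptr [-0.03125085 -0.11034283]
scene clip [-0.12683323 -0.11137973] ptr [-0.03413657 -0.1099667 ]
pull top spot [-0.04938948 -0.04371936]
[ 0.55645852 -0.16158102] [[347.39966128 195.73041386]] [[200.49935574 194.96132526]]
[ 0.5514754  -0.16117046] [[347.31217233 197.44789354]] [[201.36198185 193.74831167]]
nominal ptr [[348.2586667  222.61283381]] [[210.10179756 187.25129605]]
```

```bash
python3 - <<'E'
from h import *
from scipy.spatial.transform import Rotation as Ro
o=sensors.get_obs();print(np.round(o['joint_pos'],2))
M=Ro.from_quat(o['ee_rot']).as_matrix()
print('tool axes shift to above pull',M.T@(np.array([.5528,-.1613,.26])-o['position']),M.round(3))
E
```

```text
[-0.78  0.5   0.46  1.23 -0.21  1.46  1.13]
tool axes shift to above pull [ 0.04365224 -0.4502916   0.01774484] [[-0.997  0.082  0.   ]
 [ 0.082  0.997  0.   ]
 [-0.     0.    -1.   ]]
```

```bash
python3 -m inch '[[[0,-0.03,0,0,0,0.14,-0.2],[0.01,-0.06,0,0,0,0.28,-0.2],[0.01,-0.1,0,0,0,0.42,-0.2],[0.02,-0.14,0,0,0,0.56,-0.2],[0.02,-0.18,0,0,0,0.7,-0.2],[0.03,-0.22,0,0,0,0.84,-0.2],[0.03,-0.26,0,0,0,0.98,-0.2],[0.04,-0.3,0,0,0,1.12,-0.2],[0.04,-0.34,0,0,0,1.26,-0.2],[0.0437,-0.38,0,0,0,1.4,-0.2]]]'
python3 - <<'E'
from h import *
from scipy.spatial.transform import Rotation as Ro
o=sensors.get_obs();print(np.round(o['joint_pos'],2))
M=Ro.from_quat(o['ee_rot']).as_matrix()
print('tool axes shift to above pull',M.T@(np.array([.5528,-.1613,.23])-o['position']),M.round(3))
E
```

```text
clock: 10.3
position: [0.5582, -0.0925, 0.278]
ee_rot: [0.677, 0.736, 0.001, 0.0]
ft_force: [0.4, -0.5, 0.2]
grip_width: 0.597
grasp_force: 0.0
[-0.63  0.23  0.85  1.62 -0.18  1.38  0.32]
tool axes shift to above pull [-0.06818024 -0.01118502  0.04791947] [[-0.083  0.997  0.001]
 [ 0.997  0.083  0.001]
 [ 0.001  0.001 -1.   ]]
```

```bash
python3 -m inch '[[[-0.03,-0.005,0,0,0,0.1,-0.2],[-0.068,-0.011,0,0,0,0.166,-0.2],[-0.068,-0.011,0.02,0,0,0.166,-0.2],[-0.068,-0.011,0.048,0,0,0.166,-0.2],[-0.068,-0.011,0.048,0,0,0.166,-0.2],[-0.068,-0.011,0.048,0,0,0.166,-0.2]]]'
python3 - <<'E'
from h import *
from scipy.spatial.transform import Rotation as Ro
o=sensors.get_obs();print(np.round(o['joint_pos'],2))
M=Ro.from_quat(o['ee_rot']).as_matrix()
print('tool axes shift to pull',M.T@(np.array([.5528,-.1613,.154])-o['position']),M.round(3))
a=imaging.camera('scene');p=proj([[.5528,-.1613,.168],[.5528,-.1613,.213]],'scene');print(p)
cv2.imwrite('pics/c4.png',cv2.resize(a[120:250,130:270],None,fx=4,fy=4,interpolation=2))
E
```

```text
clock: 10.9
position: [0.5537, -0.1596, 0.2302]
ee_rot: [0.734, 0.679, -0.0, -0.0]
ft_force: [0.3, -0.6, 0.1]
grip_width: 0.598
grasp_force: 0.0
[-0.52  0.31  0.89  1.66 -0.25  1.29  0.33]
tool axes shift to pull [-0.00174678 -0.00071168  0.07622238] [[ 0.077  0.997 -0.   ]
 [ 0.997 -0.077  0.   ]
 [-0.    -0.    -1.   ]]
[[201.12549169 194.06878625]
 [199.45165387 179.97816234]]
```

View pics/c4.png

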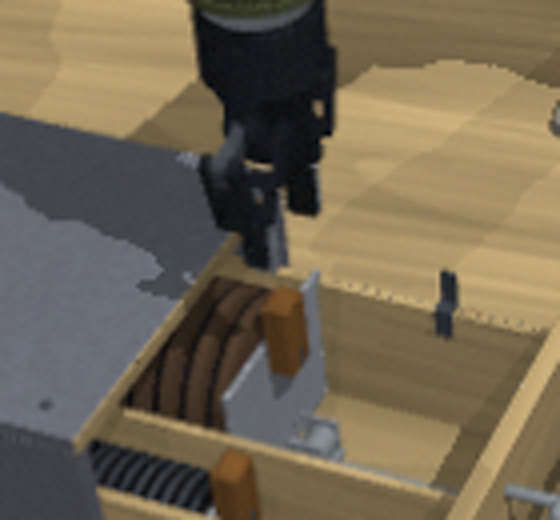

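The predicted pull-top position (201,194) matches the picture, where it is at crop (284,300). The fingers straddle the pull, so I go down and pinch.

```bash
python3 -m inch '[[[-0.001,0,0.02,0,0,0,-0.2],[-0.001,0,0.04,0,0,0,-0.2],[-0.001,0,0.055,0,0,0,-0.2],[-0.001,0,0.065,0,0,0,-0.2],[-0.001,0,0.07,0,0,0,-0.2],[-0.001,0,0.075,0,0,0,-0.2],[-0.001,0,0.075,0,0,0,-0.2]]]'
python3 -m inch '[[[0,0,0,0,0,0,0.2],[0,0,0,0,0,0,0.4],[0,0,0,0,0,0,0.6],[0,0,0,0,0,0,0.8],[0,0,0,0,0,0,1],[0,0,0,0,0,0,1]]]' 60
```

```text
clock: 11.65
position: [0.5537, -0.1607, 0.1546]
ee_rot: [0.734, 0.679, -0.0, -0.0]
ft_force: [0.4, 0.8, -0.5]
grip_width: 0.598
grasp_force: 0.0
clock: 12.25
position: [0.5536, -0.1608, 0.1554]
ee_rot: [0.734, 0.679, 0.0, -0.0]
ft_force: [-3.1, 0.6, 6.1]
grip_width: 0.293
grasp_force: 58.9
```

```bash
python3 -m inch '[[[0.005,0,0,0,0,0,1],[0.015,0,0,0,0,0,1],[0.025,0,0,0,0,0,1],[0.035,0,0,0,0,0,1],[0.045,0,0,0,0,0,1],[0.055,0,0,0,0,0,1],[0.065,0,0,0,0,0,1],[0.075,0,0,0,0,0,1],[0.08,0,0,0,0,0,1],[0.08,0,0,0,0,0,1]]]' 70
python3 - <<'E'
from h import *
a=imaging.camera('scene');b=imaging.camera('top');cv2.imwrite('pics/s5.png',a);cv2.imwrite('pics/t5.png',b)
cv2.imwrite('pics/c5.png',np.vstack([cv2.resize(a[165:220,180:270],None,fx=6,fy=6,interpolation=2),cv2.resize(b[190:230,290:380],None,fx=6,fy=6,interpolation=2)]))
E
```

```text
clock: 13.25
position: [0.56, -0.0828, 0.1554]
ee_rot: [0.734, 0.679, -0.0, 0.001]
ft_force: [-0.5, -9.9, 2.6]
grip_width: 0.29
grasp_force: 69.3
```

View pics/c5.png

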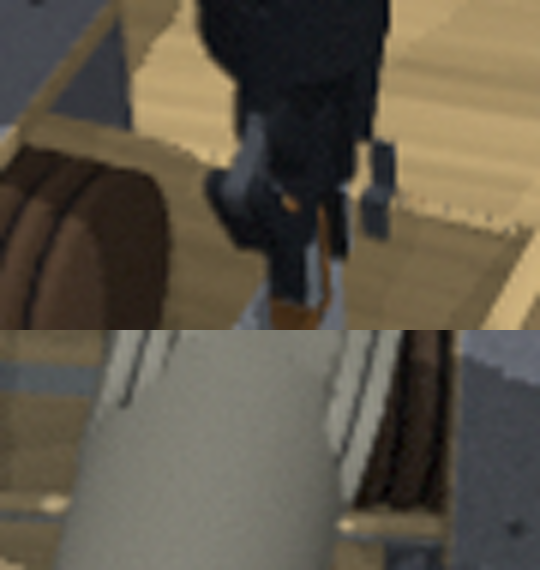

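Scene crop: the clip is at about (380,190), with a sliver of the pointer plate just left of it at about (353,195). The arm hides the top view. I'll check whether the drawer itself shifted between the two pictures.

```bash
python3 - <<'E'
from h import *
def tm(f1,f2,x0,x1,y0,y1,m=8):
    A=cv2.resize(cv2.imread(f1)[y0:y1,x0:x1],None,fx=8,fy=8,interpolation=2)
    B=cv2.resize(cv2.imread(f2)[y0-m:y1+m,x0-m:x1+m],None,fx=8,fy=8,interpolation=2)
    r=cv2.matchTemplate(B,A,cv2.TM_CCOEFF_NORMED);_,v,_,p=cv2.minMaxLoc(r);return (np.array(p)/8-m),round(v,3)
print('clip scene',tm('pics/s2.png','pics/s5.png',237,248,185,202,6))
print('handle scene',tm('pics/s2.png','pics/s5.png',205,245,215,262))
print('handle top',tm('pics/t2.png','pics/t5.png',268,292,150,205))
print('cab top scene (ref)',tm('pics/s2.png','pics/s5.png',60,120,180,230))
th=-1.653;u=-np.array([np.cos(th),np.sin(th)]);q=np.array([.4825,-.08])
print('px/mm scene',(proj([*(q+.01*u),.13],'scene')-proj([*q,.13],'scene'))/10)
cv2.imwrite('pics/c6.png',np.hstack([cv2.resize(cv2.imread(f)[175:215,220:260],None,fx=9,fy=9,interpolation=2) for f in('pics/s2.png','pics/s5.png')]))
# predicted pointer px now & at clip
o=np.array([.5923,-.2137]);R=np.array([[np.cos(th),-np.sin(th)],[np.sin(th),np.cos(th)]])
for x in (-.037,-.1152,-.1254): print(x,proj([*(R@[x,-.1147]+o),.131],'scene'))
E
```

```text
clip scene (array([1.75, 0.75]), 0.718)
handle scene (array([2.25 , 0.625]), 0.536)
handle top (array([-1.625,  0.   ]), 0.56)
cab top scene (ref) (array([0., 0.]), 0.998)
px/mm scene [[0.35482472 0.08249381]]
-0.037 [[209.89569886 187.54420984]]
-0.1152 [[237.11045303 193.88142147]]
-0.1254 [[240.7270597  194.72446844]]
```

View pics/c6.png

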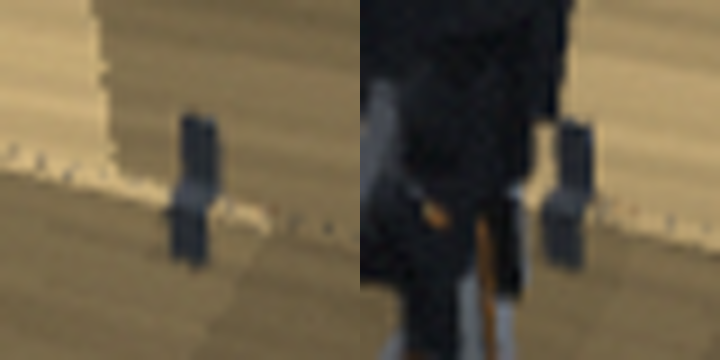

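The drawer came out about 5 mm more to its hard stop, so roughly 20 mm of slide remain. I move 17 mm and look.

```bash
python3 -m inch '[[[0.005,0,0,0,0,0,1],[0.01,0,0,0,0,0,1],[0.014,0,0,0,0,0,1],[0.017,0,0,0,0,0,1],[0.017,0,0,0,0,0,1],[0.017,0,0,0,0,0,1]]]'
python3 - <<'E'
from h import *
a=imaging.camera('scene');b=imaging.camera('top');cv2.imwrite('pics/s7.png',a);cv2.imwrite('pics/t7.png',b)
cv2.imwrite('pics/c7.png',np.hstack([cv2.resize(a[175:215,225:265],None,fx=9,fy=9,interpolation=2),cv2.resize(b[195:235,295:335],None,fx=9,fy=9,interpolation=2)]))
E
```

```text
clock: 13.95
position: [0.5614, -0.0667, 0.1554]
ee_rot: [0.735, 0.679, -0.0, 0.002]
ft_force: [0.3, -9.7, 2.0]
grip_width: 0.294
grasp_force: 69.2
```

View pics/c7.png

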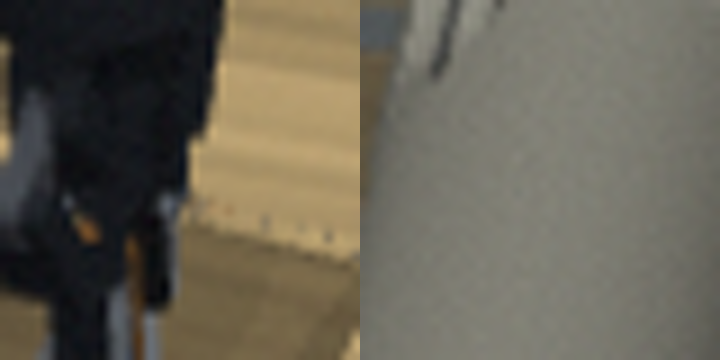

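Scene crop: the light plate edge now shows at about (172,205), right where the clip was, and the clip is hidden behind the finger. That was my last picture, so the rest is numeric.

```bash
python3 - <<'E'
from h import *
th=-1.653;R=np.array([[np.cos(th),-np.sin(th)],[np.sin(th),np.cos(th)]]);o=np.array([.5923,-.2137])
cab=lambda p,z:(R.T@(unproj(p,'scene',z)[:2]-o)).round(4)
s2,s7=cv2.imread('pics/s2.png').astype(int),cv2.imread('pics/s7.png').astype(int)
for n,s,x0,y0 in(('s2',s2,204,184),('s7',s7,238,190)):
    print(n,'cols from',x0)
    for r in range(y0,y0+14): print(r,' '.join('%3d/%-4d'%(s[r,c].mean(),s[r,c,0]-s[r,c,2]) for c in range(x0,x0+10)))
for x in (-.037,): pass
for c in('scene',):
  imaging.camera(c)
  for l in('pointer','clip_middle','wide_plate'):
    for d in spotter.look_for(l,c)[:2]: print(l,np.round(d['pixel'],1),d['conf'])
E
```

```text
s2 cols from 204
184 155/-72  155/-73  156/-75  158/-76  158/-75  160/-75  161/-75  161/-76  163/-78  163/-79 
185 151/-70  152/-71  153/-70  153/-73  153/-73  154/-72  154/-73  156/-73  158/-75  159/-75 
186 148/-69  147/-71  149/-70  150/-70  151/-68  152/-66  153/-69  153/-73  152/-72  152/-73 
187 151/-70  148/-71  149/-70  144/-66  155/-30  154/-24  150/-59  150/-71  150/-71  150/-72 
188 152/-72  154/-73  163/-75  140/-40  153/4    131/8    150/-60  156/-74  154/-73  152/-72 
189 136/-65  145/-70  152/-54  158/-2   142/11   114/-7   156/-68  169/-78  164/-78  160/-74 
190  99/-46  115/-44  142/-9   149/9    126/10   118/-8   153/-63  168/-77  167/-78  155/-66 
191  99/-44  135/-6   164/7    133/11   112/9    101/-21  110/-48  138/-65  145/-69  158/-74 
192  99/-47  138/0    131/12   116/11   112/10   101/-28   98/-44  101/-48  102/-47  102/-47 
193  80/-79   91/-35  106/3    113/8    112/9     98/-25   98/-44  100/-46   99/-47  100/-46 
194  77/-75   81/-37  104/1    110/10   112/11    96/-20   99/-44  100/-47  100/-45  101/-46 
195  68/-66   68/-48  101/0    112/10   112/11   
[... 921 characters left out ...]
 24/9     25/5     19/5     46/5     95/13    75/12    77/-17  102/-47  120/-46 
198  26/7     28/4     18/2     23/4     43/6     85/10    71/6    114/-48  110/-43  121/-51 
199  26/5     19/4     15/2     15/2     16/0     56/5     84/-6   115/-52   99/-41  119/-57 
200  22/10    22/1     18/1     14/3     17/2     51/6     92/-13   93/-43   91/-45   89/-44 
201  23/7     41/-23   22/-7    20/-3    20/3     36/4     82/-4    94/-43   93/-45   93/-44 
202  26/5     55/-48   31/-19   16/1     14/0     38/3     82/-4    96/-46   96/-46   96/-47 
203  25/6     47/-40   36/-26   17/2     15/4     39/4     81/-4    93/-45   95/-46   96/-45 
pointer [229.9 224.3] 0.68
wide_plate [229.3 227. ] 0.7
```

```bash
python3 - <<'E'
from h import *
s5=cv2.imread('pics/s5.png').astype(int)
for r in range(186,208): print(r,' '.join('%3d/%-4d'%(s5[r,c].mean(),s5[r,c,0]-s5[r,c,2]) for c in range(234,248)))
E
```

```text
186  23/8     24/6     20/2     18/7     20/5     26/7     24/6     22/9    109/-46  143/-67  144/-68  147/-69  145/-67  146/-70 
187  21/7     22/0     19/5     16/6     22/6     33/10    26/6     24/8    104/-41  133/-58  140/-64  138/-66  142/-66  144/-67 
188  21/9     20/4     18/5     19/0     19/4     46/-13   63/-23   52/-12   71/-8    81/-7   117/-41  116/-43  145/-68  147/-70 
189  22/8     18/5     18/5     20/1     19/8     83/-31  124/-56   98/-34   44/2     38/10    39/7     75/-5   153/-73  154/-74 
190  28/7     19/3     17/8     18/8     23/6     79/-28  139/-66   93/-34   44/2     38/9     41/6     64/12   149/-71  153/-73 
191  23/6     18/7     16/4     21/3     26/7     78/-28  134/-63   91/-31   41/3     38/7     41/7     49/8    141/-66  144/-69 
192  22/7     22/6     16/6     22/3     25/5     82/-28  137/-66   99/-37   45/1     40/7     41/7     44/6    135/-63  137/-64 
193  20/9     26/9     17/6     21/5     25/7     91/-35  143/-67  119/-51   47/-1    37/10    39/9     41/6    137/-67  138/-68 
194  22/7     22/9     18/6     26/6     47/-12  118/-54  14
[... 1058 characters left out ...]
0/8     41/9     56/-6    95/-44   95/-47   94/-47 
203  38/-26   17/-2    16/0     36/3     86/-8    79/-37   66/-21   44/3     41/4     40/7     55/-4    93/-46   94/-44   95/-45 
204  37/-24   19/-3    16/1     32/6     90/0     87/-40   79/-34   64/-19   59/-13   48/-4    60/-11   89/-40   90/-42   92/-43 
205  40/-33   19/-2    18/3     16/3     94/-2    92/-41   91/-44   90/-43   82/-39   74/-32   79/-34   87/-41   86/-42   88/-41 
206  49/-44   23/-5    15/3     20/3     91/-12   91/-41   91/-42   92/-43   91/-45   91/-44   90/-43   88/-44   89/-43   88/-40 
207  53/-37   37/0     34/-1    33/-6    89/-42   92/-44   91/-45   93/-43   90/-42   92/-43   91/-44   91/-43   93/-44   92/-41
```

The estimates disagree slightly: dead reckoning says up to 3 mm short, the image up to 2.5 mm past. Both are within the tolerance and centred on the present pose, so I hold here, confirm it is stable, and hand in.

```bash
python3 -m inch '[[[0,0,0,0,0,0,1],[0,0,0,0,0,0,1],[0,0,0,0,0,0,1],[0,0,0,0,0,0,1],[0,0,0,0,0,0,1],[0,0,0,0,0,0,1],[0,0,0,0,0,0,1],[0,0,0,0,0,0,1]]]' && python3 -c "
from h import *
print(order.hand_in())"
```

```text
clock: 15.05
position: [0.5614, -0.0668, 0.1554]
ee_rot: [0.735, 0.678, -0.0, 0.002]
ft_force: [0.1, -10.0, 2.6]
grip_width: 0.29
grasp_force: 69.2
the job is handed in; nothing more can be done
None
```

I handed the job in with the drawer at its stop and the fingers holding the wide plate at the index clip (about 69 N grip, 10 N spring pull); my pointer estimates run from about 3.5 mm short to 2.5 mm past the clip's middle (6 mm allowed), I couldn't check it more closely because the clip was hidden behind the finger, and no verdict was shown.

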